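# Rock the pendulum gauge on the half-round stud until the pointer meets the mark

### The job

Pick up the pendulum angle gauge by its black grip, lift it clear and stand it level on top of the half-round wooden stud, squarely across it with the middle of its base on the crown. Then rock it on the stud until the swinging pointer settles on the index tab, and finish holding it still there, gripped and pressed only lightly on the stud (do not let go), so that I can pencil the slope for the new spice rack. Leave the things on the oak shelf alone.

Things in the scene. Friction and masses are not known exactly. Their poses are not given: they have to be found in the camera images.
- gauge: Pendulum angle gauge, about 250 g, loose, upright on the table. Origin: centre of its underside; z up, x out of the open white dial (facing roughly away from the robot), y across the dial. Flat aluminium base 36 (x) x 90 (y) x 12 (z) mm; housing 84 wide (y), 25 deep (x -13 to 11 mm), up to z = 98 mm; a black grip block on top.
- grip (a point): Middle of the gauge's black grip block, 18 (x) x 30 (y) mm, from 98 to 137 mm above the gauge's underside; this point is straight above the gauge's origin, at 118 mm. Can be pinched from above either way.
- pivot (a point): Pivot of pointer and index tab, at (3, 0, 80) mm in the gauge's frame; both turn about the gauge's x axis.
- pointer: Dark steel pendulum pointer inside the gauge, 30 g, 50 mm long. Origin at the pivot; its z axis runs from tip to pivot. It swings freely about the gauge's x axis, always hangs straight down by gravity and settles in under 1 s.
- pointer_tip (a point): Lower tip of the pointer, 50 mm from the pivot.
- mark (a point): The mark: middle of the inner edge of the dark index tab (8 mm wide, 9 mm long), on the pointer tip's 50 mm circle about the pivot. The stiff tab stays where it is set: 0.18 to 0.33 rad from the dial's foot towards the gauge's +y. The gauge must be turned about its own x axis by minus that angle for the pointer to meet it.
- joist: Joist offcut fixed to the table, 100 (x) x 150 (y) x 38 (z) mm, light wood, with a black rubber pad 80 x 66 x 12 mm on it, and on that the half-round stud. Origin: centre of its underside, z up; x runs along the stud, roughly away from the robot.
- stud: Half-round darker wood stud, radius 30 mm, 80 mm long, lying along its x (the joist's x), round side up; cylinder axis 30 mm under the crown. It rides on the pad and gives straight down like a spring: about 1.5 N per mm, at most 10 mm, springing back. Origin: at the joist's origin.
- crown (a point): Highest point of the stud, at the middle of its length, 80 mm above the table when unloaded; moves with the stud.
- shelf: Low narrow oak shelf fixed on the table at the far side, 110 (x) x 620 (y) mm, top 60 mm above the table. Origin: centre of its underside.
- opener: Flat stainless bottle opener, about 110 x 40 x 6 mm, lying on the oak shelf; leave alone. Origin: centre of the underside of its shape.
- jar: Empty glass spice jar, 48 mm across, 85 mm high, standing on the oak shelf; leave alone. Origin: centre of its underside.
- magnets: Stack of three round blue ceramic magnets, 32 mm across, 24 mm high, on the oak shelf; leave alone. Origin: centre of its underside.
- clip: Red plastic clip, 65 x 22 x 14 mm, lying on the oak shelf; leave alone. Origin: centre of its underside.
Not all that is in view belongs to the job. What is meant by the gauge is not blue, and is the larger of those in its own colour. Of the things that look like the joist, take the one that is farthest from the robot's base at the start.

How it is judged (in metres and radians):
On the way, in this order (a step that is already met when the one before it is completed fails the run):
1. the gauge is gripped and lifted clear of the table (height (world z) of gauge above 0.05 m and contact force between the fingers and gauge above 1 N), for 0.2 s.
2. held in the grip, the gauge stands level (within 4 degrees) and squarely (within 20 degrees) on the crown of the stud (contact force between gauge and stud above 0.5 N and contact force between the fingers and gauge above 1 N and angle between gauge's own z axis and vertical below 0.07 rad and angle between the x axis of gauge and the x axis of stud, either way round below 0.35 rad and horizontal distance between gauge and crown below 0.03 m and height (world z) of gauge above 0.055 m), for 0.2 s.
3. rocked on the stud, the pointer has settled on the mark (distance between pointer_tip and mark below 0.004 m and contact force between gauge and stud above 0.5 N and contact force between the fingers and gauge above 1 N and angular speed of pointer below 0.3 rad/s), for 0.4 s.
At the end, for the whole second after the job is handed in: The gripper still holds the gauge, whose base rests on the crown of the stud (middle of the base within 30 mm of the crown seen from above, square within 20 degrees, pressed with 0.5 to 15 N), and the freely hanging, untouched pointer is at rest with its tip within 4 mm of the mark (all of step 3 and contact force between gauge and stud below 15 N and contact force between anything else and pointer below 0.1 N and angle between the x axis of gauge and the x axis of stud, either way round below 0.35 rad and horizontal distance between gauge and crown below 0.03 m and height (world z) of gauge above 0.055 m); the arm keeps its last pose, push and grip.
It fails at once if a thing on the oak shelf is pushed more than 25 mm (distance of any of opener, jar, magnets, clip from where it was at the start of the episode above 0.025 m).
It fails at once if the gauge is rammed onto the stud with more than 40 N (contact force between gauge and stud above 40 N).
It also fails if it takes over 42 s, if anything falls off the work surface, if the arm or the gripper's body presses on something with over 40 N, if the wrist force passes 120 N, or if a joint passes its speed limit or range.

### The arm

A 6-joint arm with a two-finger parallel gripper is mounted at the origin on the work surface. World frame = base frame: x ahead of the robot, y to its left, z up, the work surface at z = 0. Lengths are in mm, angles in rad, forces in N, time in s.
With the tool pointing down it reaches from about 275 to 750 mm from the base axis. Payload 10.2 kg.
Tool frame: the origin (TCP) lies midway between the tips of the shut fingers; the grasp point (between the pads) lies 19 mm behind it; z points along the fingers, y is the direction in which the jaws open and shut (so a half turn about z gives the same grasp; the last joint's range is limited). The gripper opens to 85 mm and grips with 20 to 120 N. Pads are 22 mm wide; open, the fingers measure 114 mm over their backs; the gripper's body (76 mm by 85 mm) begins 54 mm behind the grasp point. The pads swing forward as they close: fully open they stand 13 mm farther back than shut.
Start: joints at [0.902, 0.313, 1.498, -0, 1.331, -0.223], TCP at [226.382, 473.69, 231.294] pointing down, gripper open.
Joint ranges: [-2.94, 2.94], [-0.97, 2.17], [0.19, 2.56], [-1.23, 4.37], [0.02, 3.11], [-2.88, 2.88]. Speed limits (rad/s): [2.39, 2.39, 3.01, 3.14, 3.14, 3.14].

### API

Orientations are given as a unit quaternion [w, x, y, z].
In Python, from rig import sense, optics, ctrl gives the robot as it stands.
- The arm moves only by the tool play_rows, never from a script. Its argument "plan" is a list of rows, each a list of 7 numbers: the shift along the world's x, y, z in mm, then the turn, a rotation vector about the world's x, y, z in rad, then the opening, from -1 (shut) to 1 (fully open), so that 0 is half open. A call has 1 to 5 rows; each row shifts and turns the pose as measured when the row begins; what a row does not reach is not made up. A row lasts 1/12 s, in which the tool goes at most 41.7 mm and 7.16 degrees, less where a joint would pass 70% of its speed; a pose out of reach is approached as far as the arm can. A call is refused whole if a number of a shift passes 41.7 or a number of a turn 0.125, either way. A call with a gripper value outside its range is refused whole. The fingers move at their own pace and stop on an object; "grip_force" is the grip in N (left out, the last holds). Time passes only in rows, so rows that do not move let the fingers close. It gives the time, the measured TCP pose, the force and the opening at its end, in the units of the state.
- sense(): the state, without advancing time (a new reading comes with each control period).
- optics.capture(name): name is "scene" or "top" or "wrist"; returns a dict with "img" (400x640x3 uint8, blue, green, red), "fx", "fy", "cx", "cy" (pixels), "dist" ([k1, k2, p1, p2, k3] as OpenCV has them; the pictures are not rectified), "world_to_cam" (4x4, takes a point from world to camera coordinates). Camera axes: x right, y up, looking along -z (the intrinsics and any distortion apply to the point x, -y, -z); pixel columns grow to the right and rows downward; lengths in mm; the calibration is good to about 2 mm. A picture is of the moment at which its call begins. There is no depth.
- ctrl.finish_job(): hands the job in, once; it reports no verdict.
The state is a dict: "time_s": time; "joints": joint angles; "dq": joint speeds; "tau": joint torques, N m; "eef_pos": TCP position; "ee_rot": TCP orientation; "force": force on the tool from outside, world axes, zero at the start; "wrist_torque": the same for the moment, N m; "grip_width": opening from 0.0 (shut) to 1.0 (fully open).
Only numpy, scipy, OpenCV 4.12 (cv2) and the standard library are available. Lean on these libraries where they do the work, as an engineer would, in place of code of your own. Each camera call takes 0.05 s, during which the arm holds its last target. There are 200 camera calls.

## Working session

There is one attempt and no reset: what is moved stays moved. The work goes in short steps, Python scripts to look and compute and a tool call to move; the robot and the scene stay as the last step left them, time stands still between calls to the robot, and variables do not carry over. Pictures are saved under pics/ and viewed, about 8 in all and at most 12, crops included, and the job is handed in when it is done.

Besides the shell and the picture viewer there is one more tool, called after "Emit:" as name([rows], argument=value, ...), one row to a line, values as JSON. play_rows: Moves the arm, as the interface text tells. Its arguments: {"type":"object","properties":{"plan":{"type":"array"},"grip_force":{"type":"number"}},"required":["plan"]}

```bash
mkdir -p pics; cat > h.py <<'E'
import numpy as np, cv2
from rig import sense, optics, ctrl
def cap(n,f=None):
    c=optics.capture(n)
    if f: cv2.imwrite('pics/'+f,c['img'])
    return c
def K(c): return np.array([[c['fx'],0,c['cx']],[0,c['fy'],c['cy']],[0,0,1.]])
F=np.diag([1.,-1,-1])
def ray(c,uv):
    p=cv2.undistortPoints(np.array([[uv]],float),K(c),np.array(c['dist'],float))[0,0]
    W=np.array(c['world_to_cam']);R=W[:3,:3];t=W[:3,3]
    return -R.T@t, R.T@(F@np.array([p[0],p[1],1]))
def onz(c,uv,z):
    o,d=ray(c,uv); return o+d*(z-o[2])/d[2]
def proj(c,P):
    W=np.array(c['world_to_cam']);R=F@W[:3,:3];t=F@W[:3,3]
    return cv2.projectPoints(np.array(P,float).reshape(-1,3),cv2.Rodrigues(R)[0],t,K(c),np.array(c['dist'],float))[0].reshape(-1,2)
E
python3 - <<'E'
from h import *
a=cap('scene','s0.png');b=cap('top','t0.png')
for c in(a,b):
    o,d=ray(c,(320,200));print(o,d)
print(sense())
E
```

```text
[1114.61604174   76.01553384  640.97072648] [-0.71083311 -0.11594218 -0.69379077]
[ 393.64450959   -2.01482059 1132.60484891] [ 0.13488819  0.00877984 -0.99085888]
{'time_s': 0.1, 'joints': array([ 9.01587225e-01,  3.13407512e-01,  1.49838771e+00, -1.40160698e-06,
        1.33100611e+00, -2.23384564e-01]), 'dq': array([-0.00014466, -0.00090926, -0.00218623,  0.00106888,  0.0016573 ,
        0.00080813]), 'tau': array([ 4.65379548e-03, -4.12897074e+01, -2.60140818e+01, -7.15584451e-05,
        3.00109066e-03, -5.72828935e-05]), 'eef_pos': array([226.23163487, 473.48827367, 230.77540473]), 'ee_rot': array([-2.60233869e-04,  2.21070566e-01,  9.75257627e-01, -5.45435002e-04]), 'force': array([0.83876044, 0.20342593, 0.88597478]), 'wrist_torque': array([-0.06304267,  0.00602854, -0.00320254]), 'grip_width': 0.9993186366161461}
```

View pics/s0.png

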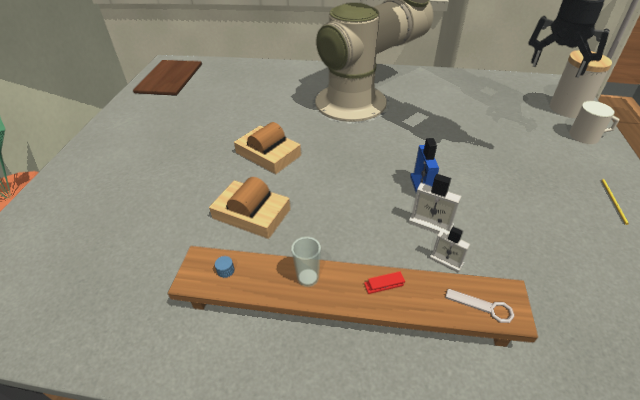

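View pics/t0.png

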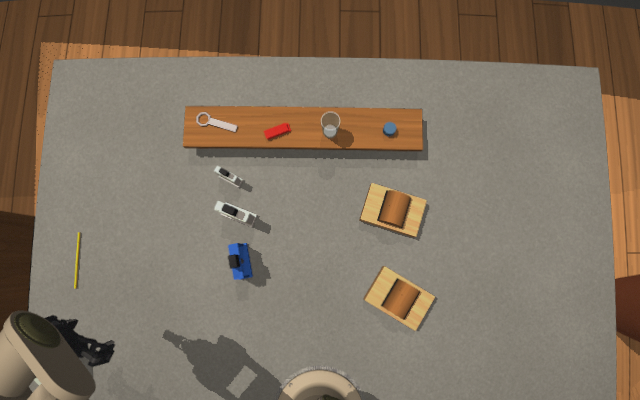

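Scene: gauge candidates in the top view are white large (235,212), white small (228,177) and blue (240,261), so I take the large white one. Joist candidates are (394,210) and (400,298), and the one at (394,210) is farther from the base. Next is a close crop of both choices.

```bash
python3 - <<'E'
from h import *
a=cap('scene');b=cap('top')
A=cv2.resize(a['img'][165:280,385:485],None,fx=4,fy=4,interpolation=cv2.INTER_CUBIC)
B=cv2.resize(b['img'][195:230,205:265],None,fx=6.5,fy=6.5,interpolation=cv2.INTER_CUBIC)
C=cv2.resize(b['img'][175:245,350:435],None,fx=4.5,fy=4.5,interpolation=cv2.INTER_CUBIC)
cv=np.zeros((560,800,3),np.uint8)
cv[:460,:400]=A;cv[:B.shape[0],405:405+B.shape[1]]=B;cv[235:235+C.shape[0],405:405+C.shape[1]]=C[:, :395]
cv2.imwrite('pics/c1.png',cv)
for uv,z in(((232,210),137),((394,209),80),((361,207),38),((372,184),38),((427,206),38),((417,238),38)):print(uv,onz(b,uv,z).round(1))
E
```

```text
(232, 210) [502.3 211.7 137. ]
(394, 209) [ 517.7 -175.    80. ]
(361, 207) [526.4 -97.3  38. ]
(372, 184) [ 586.4 -125.4   38. ]
(427, 206) [ 531.7 -267.2   38. ]
(417, 238) [ 449.4 -240.5   38. ]
```

View pics/c1.png

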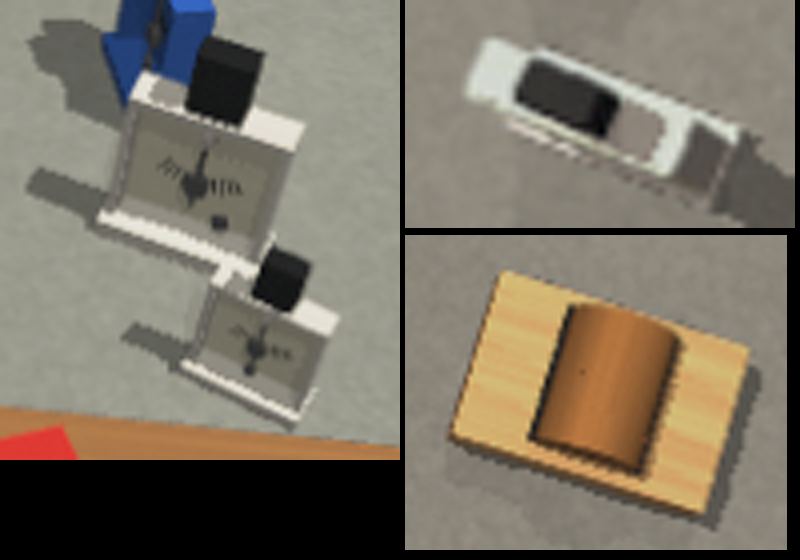

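The crop confirms the large white gauge with its index tab at crop (220,222), and the far joist. Yaw is about -20° for the gauge and -17° for the joist. I'm moving above the gauge.

Emit:
play_rows([
  [28,-26,4,0,0,0.1,1],
  [28,-26,0,0,0,0,1],
  [28,-26,0,0,0,0,1],
  [28,-26,0,0,0,0,1],
  [28,-26,0,0,0,0,1],
])

```text
time_s: 0.62
eef_pos: [365.2, 342.0, 234.3]
ee_rot: [-0.001, 0.165, 0.986, -0.0]
force: [0.2, 0.0, -0.1]
grip_width: 0.999
```

Emit:
play_rows([
  [28,-26,0,0,0,0,1],
  [28,-26,0,0,0,0,1],
  [28,-26,0,0,0,0,1],
  [28,-26,0,0,0,0,1],
  [20,-16,0,0,0,0,1],
])

```text
time_s: 1.03
eef_pos: [503.3, 212.8, 234.1]
ee_rot: [-0.001, 0.165, 0.986, -0.001]
force: [0.5, -0.8, 0.5]
grip_width: 0.998
```

```bash
python3 - <<'E'
from h import *
w=cap('wrist','w1.png');s=sense();print(s['eef_pos'],s['ee_rot'],s['force']);print(ray(w,(320,200)))
b=cap('top')
for uv,z in(((371.1,182.8),38),((426.7,199.9),38),((416.7,236.8),38),((360,219.9),38),((229.2,208.5),137)):print(onz(b,uv,z).round(1))
E
```

```text
[505.83251845 210.56132118 233.72666763] [-7.55285631e-04  1.66810343e-01  9.85988264e-01 -9.39521005e-04] [ 0.49839794 -3.37444933 -1.19979838]
(array([441.63384077, 233.77912592, 376.27947556]), array([ 0.25314984, -0.08562325, -0.96365639]))
[ 589.5 -123.1   38. ]
[ 547.5 -266.6   38. ]
[ 452.4 -239.8   38. ]
[493.3 -95.   38. ]
[505.7 218.4 137. ]
```

View pics/w1.png

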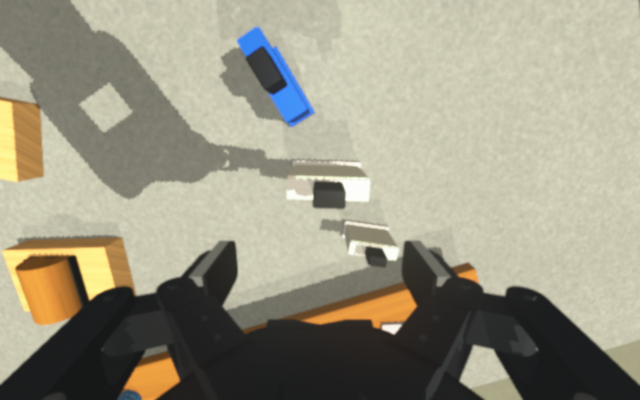

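```bash
python3 - <<'E'
from h import *
w=cap('wrist')
I=cv2.resize(w['img'][150:220,270:390],None,fx=6.5,fy=6.5,interpolation=cv2.INTER_CUBIC)
def model(x,y,yaw):
    R=cv2.Rodrigues(np.array([0,0,yaw]))[0]
    pts=[[a,b,z] for z in(137,98) for a,b in((9,15),(9,-15),(-9,-15),(-9,15))]+[[11,42,98],[11,-42,98],[-13,-42,98],[-13,42,98]]+[[18,45,12],[18,-45,12],[-18,-45,12],[-18,45,12]]
    return (R@np.array(pts,float).T).T+[x,y,0]
for (x,y,yaw),col in(((505.7,218.4,-.345),(0,0,255)),):
    p=(proj(w,model(x,y,yaw))-[270,150]+.5)*6.5
    for k in(0,4,8,12): cv2.polylines(I,[p[k:k+4].astype(int)],True,col,1)
cv2.imwrite('pics/w2.png',I)
E
```

```text
(no output)
```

View pics/w2.png

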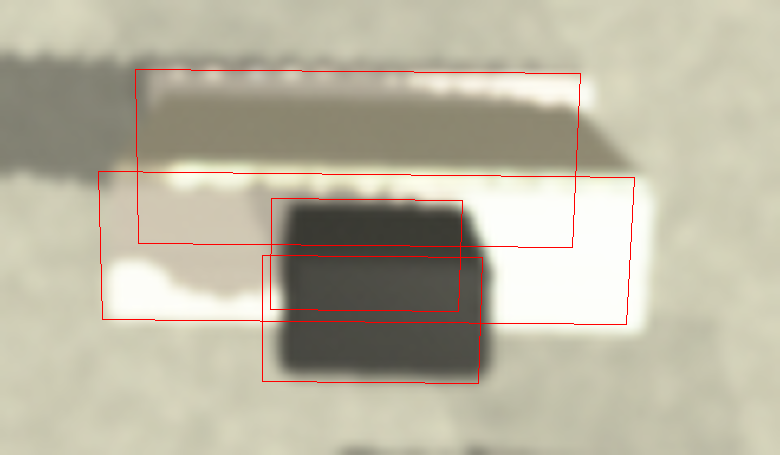

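The model overlay fits within about 2 mm: gauge at about (506, 220), yaw -0.345. Descending.

Emit:
play_rows([
  [0.5,9.5,-10,0,0,0,1],
  [0,0,-30,0,0,0,1],
  [0,0,-30,0,0,0,1],
  [0,0,-30,0,0,0,1],
  [0,0,-15,0,0,0,1],
])

```text
time_s: 1.6
eef_pos: [500.0, 230.6, 116.2]
ee_rot: [0.002, 0.163, 0.987, 0.002]
force: [0.4, -0.8, -0.8]
grip_width: 1.001
```

Emit:
play_rows([
  [0,0,0,0,0,0,1],
  [0,0,0,0,0,0,1],
])

```text
time_s: 1.77
eef_pos: [496.1, 233.1, 112.1]
ee_rot: [-0.002, 0.162, 0.987, 0.0]
force: [-0.1, 0.4, 0.0]
grip_width: 0.999
```

Emit:
play_rows([
  [5,-7,0,0,0,0,1],
  [4,-6,0,0,0,0,1],
  [0,0,0,0,0,0,1],
  [0,0,0,0,0,0,1],
])

```text
time_s: 2.1
eef_pos: [506.6, 221.0, 115.5]
ee_rot: [0.001, 0.16, 0.987, 0.001]
force: [0.9, -0.7, -0.2]
grip_width: 0.999
```

Emit:
play_rows([
  [0,-1,-12,0,0,-0.025,1],
  [0,0,0,0,0,0,1],
  [0,0,0,0,0,0,1],
])

```text
time_s: 2.35
eef_pos: [508.2, 219.7, 105.8]
ee_rot: [0.003, 0.173, 0.985, 0.002]
force: [0.2, 0.3, -0.2]
grip_width: 1.0
```

```bash
python3 - <<'E'
from h import *
s=sense();print(s['eef_pos'],s['ee_rot'],s['force'])
E
```

```text
[508.19546109 219.6955327  105.78304947] [0.00283128 0.17333888 0.98485533 0.00236652] [ 0.24518695  0.27690539 -0.23361152]
```

Position is good, so I close the gripper with moderate force.

Emit:
play_rows([
  [-1,0,-2,0,0,0,-1],
  [0,0,0,0,0,0,-1],
  [0,0,0,0,0,0,-1],
  [0,0,0,0,0,0,-1],
  [0,0,0,0,0,0,-1],
], grip_force=60)

```text
time_s: 2.77
eef_pos: [508.0, 220.0, 106.0]
ee_rot: [0.004, 0.173, 0.985, 0.003]
force: [0.3, -0.6, -1.5]
grip_width: 0.34
```

Emit:
play_rows([
  [0,0,0,0,0,0,-1],
  [0,0,0,0,0,0,-1],
  [0,0,0,0,0,0,-1],
])

```text
time_s: 3.02
eef_pos: [507.9, 220.1, 105.9]
ee_rot: [0.004, 0.172, 0.985, 0.003]
force: [-0.4, 0.3, 0.4]
grip_width: 0.34
```

Emit:
play_rows([
  [0,0,15,0,0,0,-1],
  [0,0,25,0,0,0,-1],
  [0,0,25,0,0,0,-1],
  [0,0,25,0,0,0,-1],
  [0,0,15,0,0,0,-1],
])

```text
time_s: 3.43
eef_pos: [503.7, 219.2, 208.7]
ee_rot: [-0.003, 0.172, 0.985, 0.0]
force: [-0.2, 0.3, -2.5]
grip_width: 0.34
```

Emit:
play_rows([
  [0,0,0,0,0,0,-1],
  [0,0,0,0,0,0,-1],
  [0,0,0,0,0,0,-1],
  [0,0,0,0,0,0,-1],
])

```text
time_s: 3.77
eef_pos: [503.7, 219.1, 208.5]
ee_rot: [-0.002, 0.172, 0.985, 0.0]
force: [-0.5, 0.6, -3.3]
grip_width: 0.344
```

```bash
python3 - <<'E'
from h import *
s=sense();print(s['eef_pos'],s['ee_rot'],s['force'],s['wrist_torque'])
from scipy.spatial.transform import Rotation as R
q=s['ee_rot'];print(R.from_quat([*q[1:],q[0]]).as_matrix().round(3))
E
```

```text
[503.67176288 219.14355311 208.48725919] [-2.38830422e-03  1.72387606e-01  9.85026236e-01  3.50506023e-04] [-0.49585433  0.56903744 -3.26699092] [-0.02106151 -0.0388667  -0.03080169]
[[-0.941  0.34  -0.005]
 [ 0.34   0.941  0.002]
 [ 0.005 -0.    -1.   ]]
```

Emit:
play_rows([
  [1,-20,2,0,0,0.02,-1],
  [1,-30,0,0,0,0.02,-1],
  [2,-34,0,0,0,0.01,-1],
  [2,-34,0,0,0,0,-1],
  [2,-34,0,0,0,0,-1],
])

```text
time_s: 4.18
eef_pos: [508.0, 67.4, 203.6]
ee_rot: [-0.008, 0.142, 0.99, 0.0]
force: [1.4, 0.3, -3.7]
grip_width: 0.341
```

Emit:
play_rows([
  [2,-34,0,0,0,0,-1],
  [2,-34,0,0,0,0,-1],
  [2,-34,0,0,0,0,-1],
  [2,-34,0,0,0,0,-1],
  [2,-34,0,0,0,0,-1],
])

```text
time_s: 4.6
eef_pos: [514.7, -110.2, 197.4]
ee_rot: [-0.013, 0.141, 0.99, 0.001]
force: [0.3, 0.5, -3.5]
grip_width: 0.341
```

Emit:
play_rows([
  [1,-25,0,0,0,0,-1],
  [1,-15,0,0,0,0,-1],
  [0,0,0,0,0,0,-1],
  [0,0,0,0,0,0,-1],
  [0,0,0,0,0,0,-1],
])

```text
time_s: 5.02
eef_pos: [514.2, -158.0, 191.0]
ee_rot: [-0.018, 0.145, 0.989, 0.002]
force: [-0.2, -0.1, -3.7]
grip_width: 0.339
```

```bash
cat >> h.py <<'E'
from scipy.spatial.transform import Rotation as R
def rq(q): return R.from_quat([*q[1:],q[0]])
REL=rq([.004,.172,.985,.003]).inv()*R.from_euler('z',-.345)   # tool->gauge at grasp
TG=rq([.004,.172,.985,.003]).inv().apply([506.3-508,220-220,-105.9])
def state(phi=0,psi=-.28,tgt=(519.5,-179.5)):
    s=sense();T=rq(s['ee_rot']);G=T*REL;o=s['eef_pos']+T.apply(TG)
    D=R.from_euler('z',psi)*R.from_euler('x',phi)
    print('t',s['time_s'],'tcp',s['eef_pos'].round(1),'gauge',o.round(1),'zyx',G.as_euler('ZYX').round(3))
    print('turn needed',(D*G.inv()).as_rotvec().round(3),'F',s['force'].round(1),'tau',s['wrist_torque'].round(2),'w',round(s['grip_width'],3))
    print('tcp shift for tgt',(np.array([*tgt,o[2]])-D.apply(REL.inv().apply(TG))-s['eef_pos']).round(1))
    return s,G,o
E
python3 -c "
from h import *
state()"
```

```text
t 5.0167 tcp [ 514.2 -158.   191. ] gauge [ 507.8 -157.5   85.2] zyx [-0.291  0.043 -0.008]
turn needed [-0.005 -0.044  0.011] F [-0.2 -0.1 -3.7] tau [ 0.05 -0.07  0.02] w 0.339
tcp shift for tgt [  7.  -21.4   0.2]
```

Emit:
play_rows([
  [4,-11,9,0,-0.022,0.005,-1],
  [3,-10,4,0,-0.022,0.005,-1],
  [0,0,0,0,0,0,-1],
  [0,0,0,0,0,0,-1],
])

```text
time_s: 5.35
eef_pos: [520.9, -174.4, 202.3]
ee_rot: [0.002, 0.138, 0.99, 0.007]
force: [-0.6, 0.3, -3.3]
grip_width: 0.339
```

```bash
python3 - <<'E'
from h import *
s,G,o=state()
im=[]
a=cap('scene');A=a['img'];b=cap('top')
c=proj(a,[519.5,-179.5,80]);print(c)
def gm(G,o):
    L=[[[18,45,0],[18,-45,0],[18,-45,12],[18,45,12]],[[11,42,12],[11,-42,12],[11,-42,98],[11,42,98]]]
    return [G.apply(np.array(l,float))+o for l in L]
I=A.copy();
u,v=proj(a,o)[0].astype(int);x0,y0=u-60,v-85
S=6
I=cv2.resize(A[y0:y0+125,x0:x0+130],None,fx=4.5,fy=4.5,interpolation=cv2.INTER_CUBIC)
dr=lambda P,col,cl=True:cv2.polylines(I,[((proj(a,P)-[x0,y0]+.5)*4.5).astype(int)],cl,col,1)
for l in gm(G,o):dr(l,(0,0,255))
J=R.from_euler('z',-.28)
jo=np.array([520.7,-181,0])
dr(J.apply(np.array([[50,75,38],[50,-75,38],[-50,-75,38],[-50,75,38.]]))+jo,(255,0,0))
th=np.linspace(0,np.pi,20)
dr(J.apply(np.c_[40+0*th,30*np.cos(th),50+30*np.sin(th)])+jo,(255,0,255),False)
cv2.imwrite('pics/s2.png',I)
E
```

```text
t 5.35 tcp [ 520.9 -174.4  202.3] gauge [ 519.  -173.7   96.4] zyx [-0.275  0.005  0.007]
turn needed [-0.008 -0.002 -0.005] F [-0.6  0.3 -3.3] tau [0.01 0.07 0.06] w 0.339
tcp shift for tgt [ 0.3 -5.   0. ]
[[247.01804321 186.9489146 ]]
```

View pics/s2.png

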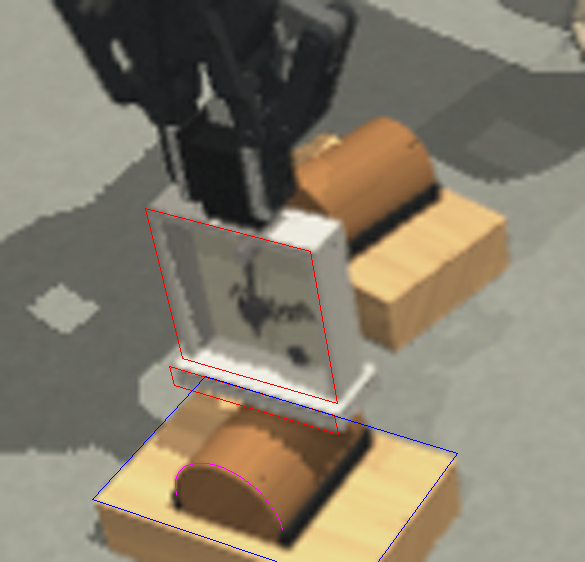

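The picture shows the gauge level over the stud; joist and gauge models match within about 2 mm. The tab is at crop (298,355), on the +y side. Lowering.

Emit:
play_rows([
  [0,-5,0,0,0,0,-1],
  [0,0,-5,0,0,0,-1],
  [0,0,-5,0,0,0,-1],
  [0,0,0,0,0,0,-1],
  [0,0,0,0,0,0,-1],
])

```text
time_s: 5.87
eef_pos: [520.6, -177.6, 190.0]
ee_rot: [0.001, 0.136, 0.991, 0.007]
force: [-0.6, -0.6, -3.4]
grip_width: 0.339
```

```bash
python3 -c "
from h import *
state()"
```

```text
t 5.8667 tcp [ 520.6 -177.6  190. ] gauge [ 518.3 -176.7   84.2] zyx [-0.273  0.008  0.008]
turn needed [-0.01  -0.005 -0.007] F [-0.6 -0.6 -3.4] tau [-0.03  0.    0.03] w 0.339
tcp shift for tgt [ 0.6 -1.8  0. ]
```

Emit:
play_rows([
  [0,-2,-3,0,0,0,-1],
  [0,0,0,0,0,0,-1],
  [0,0,-3,0,0,0,-1],
  [0,0,0,0,0,0,-1],
  [0,0,0,0,0,0,-1],
])

```text
time_s: 6.28
eef_pos: [520.9, -179.7, 183.9]
ee_rot: [0.001, 0.137, 0.991, 0.008]
force: [-1.6, 0.1, -0.9]
grip_width: 0.339
```

Emit:
play_rows([
  [0,0,-2,0,0,0,-1],
  [0,0,0,0,0,0,-1],
  [0,0,0,0,0,0,-1],
  [0,0,0,0,0,0,-1],
  [0,0,0,0,0,0,-1],
])

```text
time_s: 6.7
eef_pos: [520.9, -179.7, 183.2]
ee_rot: [0.001, 0.136, 0.991, 0.007]
force: [-0.8, 0.8, 0.3]
grip_width: 0.344
```

```bash
cat >> h.py <<'E'
def view(f,S=5.5):
    s,G,o=state();a=cap('scene')
    u,v=proj(a,o+[0,0,50])[0].astype(int);x0,y0=u-55,v-50
    I=cv2.resize(a['img'][y0:y0+105,x0:x0+110],None,fx=S,fy=S,interpolation=cv2.INTER_CUBIC)
    for z in(80,30):
        for p in proj(a,G.apply([[3,0,z]])+o): cv2.circle(I,tuple(((p-[x0,y0]+.5)*S).astype(int)),3,(0,0,255),1)
    for al in np.arange(.1,.45,.05):
        p=proj(a,G.apply([[3,50*np.sin(al),80-50*np.cos(al)]])+o)[0]
        cv2.circle(I,tuple(((p-[x0,y0]+.5)*S).astype(int)),2,(255,0,255),-1)
    cv2.imwrite('pics/'+f,I)
    print('crop origin',x0,y0,'S',S)
E
python3 -c "
from h import *
view('s3.png')"
```

```text
t 6.7 tcp [ 520.9 -179.7  183.2] gauge [ 518.8 -178.9   77.3] zyx [-0.273  0.006  0.007]
turn needed [-0.009 -0.004 -0.007] F [-0.8  0.8  0.3] tau [0.18 0.25 0.01] w 0.344
tcp shift for tgt [0.3 0.3 0. ]
crop origin 189 119 S 5.5
```

View pics/s3.png

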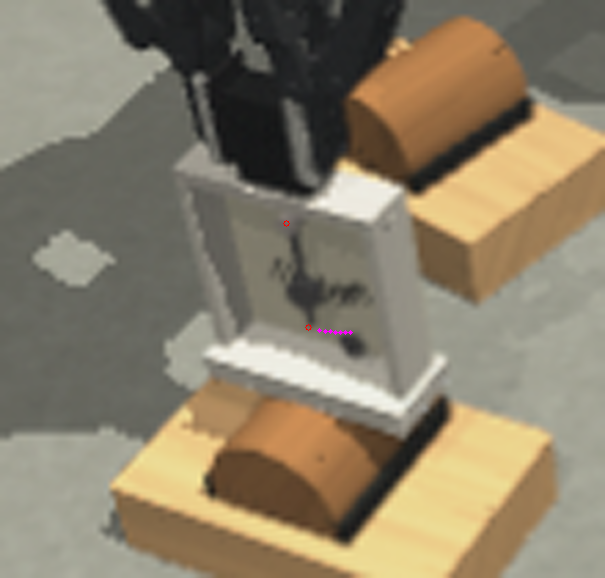

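Contact is about 3.7 N, the gauge is level, and the middle of its base is within 1 mm of the crown. The picture shows the pivot near (287,223), pointer tip near (309,325) and tab near (350,343). Now I rock it in small steps.

Emit:
play_rows([
  [1.2,4.2,0,-0.04,0.011,0,-1],
  [1.2,4.2,0,-0.04,0.011,0,-1],
  [0,0,0,0,0,0,-1],
  [0,0,0,0,0,0,-1],
])

```text
time_s: 7.08
eef_pos: [523.6, -171.6, 183.2]
ee_rot: [-0.003, 0.137, 0.99, -0.035]
force: [-1.7, -1.3, 0.2]
grip_width: 0.341
```

```bash
python3 - <<'E'
from h import *
s,G,o=state(phi=-.25,psi=-.273,tgt=(519,-179))
a=cap('scene')
np.save('x.npy',a['img'])
E
```

```text
t 7.0833 tcp [ 523.6 -171.6  183.2] gauge [ 519.3 -179.6   77.7] zyx [-0.274  0.004 -0.078]
turn needed [-0.167  0.042  0.002] F [-1.7 -1.3  0.2] tau [-0.33  0.35 -0.04] w 0.341
tcp shift for tgt [ 4.1 18.  -3.1]
```

Emit:
play_rows([
  [1.1,4.4,-0.4,-0.04,0.011,0,-1],
  [1.1,4.4,-0.5,-0.04,0.011,0,-1],
  [0,0,0,0,0,0,-1],
  [0,0,0,0,0,0,-1],
])

```text
time_s: 7.47
eef_pos: [525.9, -164.2, 182.3]
ee_rot: [-0.008, 0.138, 0.988, -0.075]
force: [-0.7, -0.4, -0.7]
grip_width: 0.341
```

```bash
python3 - <<'E'
from h import *
state(phi=-.25,psi=-.273,tgt=(519,-179))
E
```

```text
t 7.4667 tcp [ 525.9 -164.2  182.3] gauge [ 519.4 -180.2   77.8] zyx [-0.277  0.003 -0.158]
turn needed [-0.089  0.022  0.004] F [-0.7 -0.4 -0.7] tau [ 0.04  0.18 -0.06] w 0.341
tcp shift for tgt [ 1.9 10.5 -2. ]
```

Emit:
play_rows([
  [1.0,5,-0.7,-0.045,0.011,0,-1],
  [1.0,5,-0.8,-0.045,0.011,0,-1],
  [0,0,0,0,0,0,-1],
  [0,0,0,0,0,0,-1],
  [0,0,0,0,0,0,-1],
])

```text
time_s: 7.88
eef_pos: [528.0, -156.1, 180.9]
ee_rot: [-0.012, 0.139, 0.983, -0.118]
force: [0.2, 1.9, 1.6]
grip_width: 0.338
```

Emit:
play_rows([
  [0,0,0,0,0,0,-1],
  [0,0,0,0,0,0,-1],
  [0,0,0,0,0,0,-1],
  [0,0,0,0,0,0,-1],
  [0,0,0,0,0,0,-1],
])

```text
time_s: 8.3
eef_pos: [527.7, -157.2, 181.0]
ee_rot: [-0.012, 0.141, 0.983, -0.115]
force: [-0.0, 2.1, 1.0]
grip_width: 0.343
```

```bash
python3 - <<'E'
from h import *
view('s4.png',7)
E
```

```text
t 8.3 tcp [ 527.7 -157.2  181. ] gauge [ 519.2 -181.3   78.3] zyx [-0.285 -0.002 -0.238]
turn needed [ 0.229 -0.065  0.005] F [-0.   2.1  1. ] tau [ 0.81 -0.1  -0.  ] w 0.343
tcp shift for tgt [ -6.5 -22.2   3.1]
crop origin 187 119 S 7
```

View pics/s4.png

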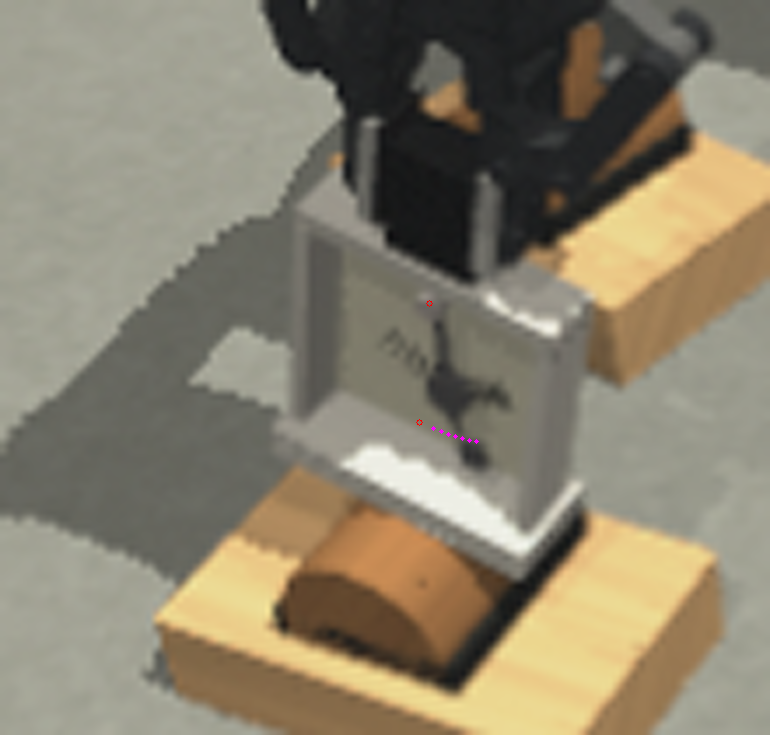

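The picture shows the pointer tip near (460,432), with the tab just beyond it around (474,455), slightly to the right. I'll quantify the remaining angle.

```bash
python3 - <<'E'
from h import *
s,G,o=state();a=cap('scene')
c=lambda P:((proj(a,P)-[187,119]+.5)*7).round(0)
pv=G.apply([3,0,80])+o
print('pivot',c(pv),'tip',c(pv-[0,0,50]),'r54.5 below',c(pv-[0,0,54.5]))
for al in(.2,.24,.28,.32,.36):print(al,c(G.apply([3,54.5*np.sin(al),80-54.5*np.cos(al)])+o),c(G.apply([3,50*np.sin(al),80-50*np.cos(al)])+o))
g=cv2.cvtColor(a['img'],cv2.COLOR_BGR2GRAY)
print('rows',range(168,190),'cols 246..262');
for r in range(164,190):print(r,g[r,244:264])
E
```

```text
t 8.35 tcp [ 527.7 -157.2  181.1] gauge [ 519.2 -181.3   78.3] zyx [-0.284 -0.002 -0.238]
turn needed [ 0.229 -0.065  0.005] F [-0.1  2.6  0.6] tau [ 0.78 -0.06 -0.02] w 0.341
tcp shift for tgt [ -6.5 -22.2   3.1]
pivot [[429. 304.]] tip [[454. 436.]] r54.5 below [[456. 447.]]
0.2 [[450. 445.]] [[448. 434.]]
0.24 [[456. 447.]] [[454. 436.]]
0.28 [[462. 449.]] [[460. 438.]]
0.32 [[468. 451.]] [[465. 439.]]
0.36 [[474. 452.]] [[471. 440.]]
rows range(168, 190) cols 246..262
164 [122 119 117 112 101  85  90 109 109 109 109 112 117 120 119 139 195 224
 216 182]
165 [121 120 119 120 106  52  78 109 110 110 111 109 109 114 117 121 122 143
 195 223]
166 [118 121 120 120 108  59  73 106 108 113 118 110 111 109 111 114 118 120
 118 140]
167 [100 118 118 122 113  79  66  96 108 112 118 113 113 111 112 110 110 113
 116 121]
168 [ 97 109 101 122 114  79  63  92 109 112 121 122 119 116 118 110 109 111
 113 117]
169 [114  91  94 112 113  82  65  92 109 114 122 122 121 121 118 112 112 110
 111 114]
170 [111  93 106  79 113  80  62  90 108 112 120 122 122 121 120 120 118 113
 112 113]
171 [115 106 1
[... 938 characters left out ...]
120]
182 [151 151 151 150 150 150 144 128  96  63  69  80 103 122 121 120 121 122
 122 119]
183 [152 151 152 151 151 150 148 141 103  56  54  63  93 120 122 121 120 120
 122 119]
184 [189 189 189 178 152 151 151 150 129  60  51  51  75 109 120 121 120 120
 122 118]
185 [236 236 236 227 178 152 152 151 137  99  78  66  83 109 117 121 122 122
 122 118]
186 [237 236 236 236 227 191 191 179 152 146 125 106 116 130 128 129 125 123
 122 117]
187 [236 237 237 237 236 236 237 227 180 154 148 140 137 134 143 148 137 126
 122 117]
188 [235 236 236 237 237 237 237 236 227 192 180 153 148 145 151 150 145 132
 121 115]
189 [220 226 235 236 237 237 237 236 237 236 227 179 155 154 152 151 145 130
 120 115]
```

Emit:
play_rows([
  [0.9,3.5,-0.5,-0.034,0.009,0,-1],
  [0.9,3.5,-0.6,-0.034,0.009,0,-1],
  [0,0,0,0,0,0,-1],
  [0,0,0,0,0,0,-1],
  [0,0,0,0,0,0,-1],
])

```text
time_s: 8.82
eef_pos: [529.6, -150.9, 180.2]
ee_rot: [-0.016, 0.14, 0.978, -0.151]
force: [0.0, 2.4, 0.7]
grip_width: 0.339
```

Emit:
play_rows([
  [0,0,0,0,0,0,-1],
  [0,0,0,0,0,0,-1],
  [0,0,0,0,0,0,-1],
  [0,0,0,0,0,0,-1],
  [0,0,0,0,0,0,-1],
])

```text
time_s: 9.23
eef_pos: [529.5, -151.4, 180.3]
ee_rot: [-0.016, 0.141, 0.979, -0.149]
force: [-0.2, 2.4, 0.1]
grip_width: 0.341
```

```bash
python3 - <<'E'
from h import *
s,G,o=state()
a=cap('scene')
c=lambda P:proj(a,P).round(1)
pv=G.apply([3,0,80])+o
print('pivot',c(pv),'tip',c(pv-[0,0,50]),'r54.5 below',c(pv-[0,0,54.5]))
al=.3;print(c(G.apply([3,54.5*np.sin(al),80-54.5*np.cos(al)])+o),c(G.apply([3,50*np.sin(al),80-50*np.cos(al)])+o))
g=cv2.cvtColor(a['img'],cv2.COLOR_BGR2GRAY)
for r in range(164,190):print(r,g[r,244:264])
cv2.imwrite('pics/s5.png',cv2.resize(a['img'][119:219,187:297],None,fx=7,fy=6.9,interpolation=cv2.INTER_CUBIC)[:,:])
E
```

```text
t 9.2333 tcp [ 529.5 -151.4  180.3] gauge [ 519.2 -182.4   79.5] zyx [-0.286 -0.005 -0.308]
turn needed [ 0.297 -0.082  0.007] F [-0.2  2.4  0.1] tau [ 0.86 -0.02 -0.08] w 0.341
tcp shift for tgt [ -8.3 -28.    5.2]
pivot [[249.7 162.6]] tip [[253.1 181.4]] r54.5 below [[253.4 183.1]]
[[253.1 183.1]] [[252.9 181.4]]
164 [123 121 119 117 112 106  99  88  89 109 109 110 112 112 115 126 180 216
 170 148]
165 [116 122 120 119 118 113  97  73  88 109 110 108 109 111 113 116 142 194
 203 146]
166 [ 95 116 121 120 120 117  95  58  87 109 109 110 111 109 113 118 119 118
 122 141]
167 [104  89 119 118 121 121 107  58  79 108 108 114 118 111 112 110 111 114
 119 131]
168 [ 78  95 107 104 122 122 110  67  75 107 108 113 118 115 117 111 111 111
 114 119]
169 [ 96 107  86 103 113 122 113  78  71 102 111 115 121 121 118 116 119 110
 110 112]
170 [114  98 105  99  84 116 106  74  63  92 113 120 122 121 120 120 117 113
 111 110]
171 [116 108 110  83  99  93  94  59  63  90 108 113 120 122 121 120 120 121
 118 113]
172 [121 121 113 100 105  81 108  63  56  76 100 107 115 121 121 121 120 120
 121 122]
[... 779 characters left out ...]
122]
182 [149 149 148 147 147 146 141 129 100  64  77  98 108 122 121 121 121 121
 122 122]
183 [149 149 149 149 148 147 148 143 112  55  58  62  89 120 122 120 121 121
 121 122]
184 [150 150 150 149 149 148 149 147 127  57  52  50  77 113 119 121 120 120
 121 122]
185 [151 150 151 150 150 149 148 148 133  90  75  56  78 109 115 121 121 121
 121 121]
186 [152 151 152 150 151 151 164 176 144 132 121  91  95 115 123 127 122 121
 122 120]
187 [187 178 152 152 165 189 212 226 177 149 145 137 134 130 136 141 129 125
 121 119]
188 [234 228 189 190 213 236 236 236 226 189 178 149 145 136 140 148 146 134
 122 116]
189 [220 228 235 236 236 236 237 236 236 236 226 190 177 150 149 148 145 133
 121 114]
```

View pics/s5.png

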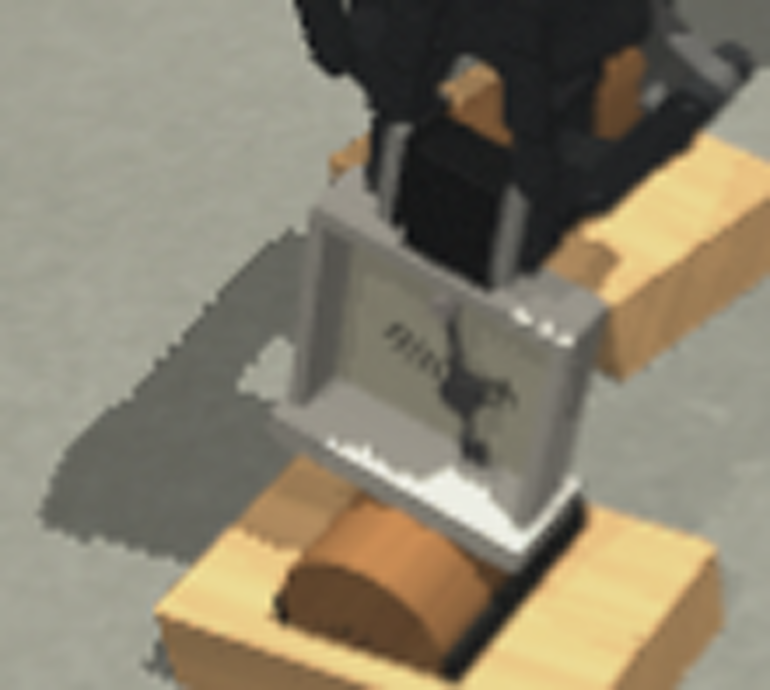

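The pointer tip is at raw px (253.6,181.7) and the inner-edge middle of the tab is near (254.1,182), about 1.4 mm short. One more nudge of about 0.025 rad, then settle.

Emit:
play_rows([
  [0.7,2.8,-0.6,-0.026,0.007,0,-1],
  [0,0,0,0,0,0,-1],
  [0,0,0,0,0,0,-1],
  [0,0,0,0,0,0,-1],
  [0,0,0,0,0,0,-1],
])

```text
time_s: 9.7
eef_pos: [530.2, -149.2, 179.9]
ee_rot: [-0.017, 0.141, 0.977, -0.162]
force: [-0.4, 2.6, 0.7]
grip_width: 0.338
```

Emit:
play_rows([
  [0,0,0,0,0,0,-1],
  [0,0,0,0,0,0,-1],
  [0,0,0,0,0,0,-1],
  [0,0,0,0,0,0,-1],
  [0,0,0,0,0,0,-1],
])

```text
time_s: 10.12
eef_pos: [530.2, -149.4, 179.9]
ee_rot: [-0.017, 0.141, 0.977, -0.161]
force: [-0.3, 2.9, 1.3]
grip_width: 0.339
```

Emit:
play_rows([
  [0,0,0,0,0,0,-1],
  [0,0,0,0,0,0,-1],
  [0,0,0,0,0,0,-1],
  [0,0,0,0,0,0,-1],
  [0,0,0,0,0,0,-1],
])

```text
time_s: 10.53
eef_pos: [530.2, -149.4, 179.9]
ee_rot: [-0.017, 0.141, 0.977, -0.161]
force: [-0.1, 2.4, 0.9]
grip_width: 0.341
```

```bash
python3 - <<'E'
from h import *
s,G,o=state()
a=cap('scene')
g=cv2.cvtColor(a['img'],cv2.COLOR_BGR2GRAY)
for r in range(177,188):print(r,g[r,250:260])
cv2.imwrite('pics/s6.png',cv2.resize(a['img'][150:200,230:280],None,fx=11,fy=11,interpolation=cv2.INTER_CUBIC))
E
```

```text
t 10.5333 tcp [ 530.2 -149.4  179.9] gauge [ 519.2 -182.8   80.1] zyx [-0.287 -0.006 -0.333]
turn needed [ 0.322 -0.088  0.007] F [-0.1  2.4  0.9] tau [ 0.8  -0.06 -0.05] w 0.341
tcp shift for tgt [ -9. -30.   6.]
177 [109  66  52  54  52  52  73  90  95 108]
178 [119 100  74  56  53  65  90 104 104 109]
179 [121 122 111  79  59  85 108 109 109 114]
180 [121 121 122 106  65  90 109 108 110 116]
181 [126 123 119 101  70  90 109 109 113 119]
182 [141 130 109  73  66  81 105 111 113 116]
183 [147 142 110  58  62  63  87 115 121 121]
184 [148 147 124  53  53  50  77 113 119 121]
185 [148 147 130  76  60  56  77 108 114 121]
186 [150 149 143 122 101  91  96 114 120 124]
187 [150 150 150 149 144 135 133 130 134 135]
```

View pics/s6.png

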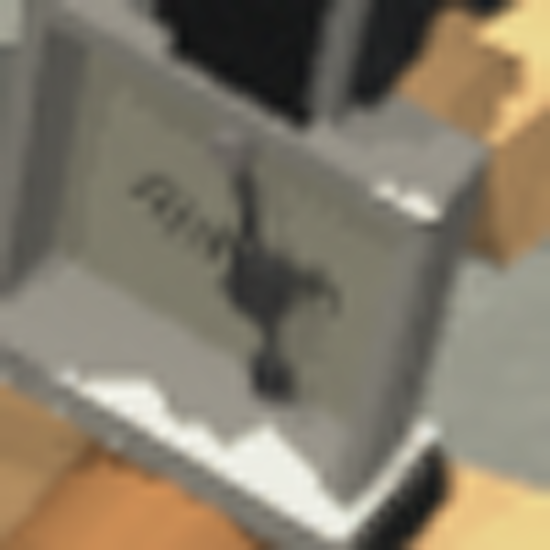

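The pointer tip (crop 268,350; raw 254.0,181.7) sits on the middle of the tab's inner edge. The push is about 4 N and steady, so I'm handing in.

```bash
python3 - <<'E'
from h import *
state();print(ctrl.finish_job())
E
```

```text
t 10.5833 tcp [ 530.2 -149.4  179.9] gauge [ 519.2 -182.8   80.1] zyx [-0.286 -0.006 -0.333]
turn needed [ 0.322 -0.088  0.007] F [0.6 2.3 0.9] tau [ 0.84 -0.06 -0.05] w 0.343
tcp shift for tgt [ -9. -30.   6.]
the job is handed in; nothing more can be done
None
```

I gripped the large white gauge by its black grip and stood it level on the crown of the far stud. I then rocked it until the pointer met the index tab and handed the job in at 10.6 s, still gripped. `finish_job` gives no verdict, so I can't confirm a pass.

Last checks:
- **Pointer:** In the last picture the tip is within about 0.3 px (roughly 1 mm) of the middle of the tab's inner edge. I didn't check that the pointer is free of contact.
- **Push:** It presses on the stud with about 4 N, judged from the change in wrist force, plus a steady 2.4 N sideways.
- **Placement:** The middle of the base is about 3 mm from the crown, and the gauge is square to the stud within about 1°.
- **Shelf:** I didn't go near the things on the oak shelf, and I took no separate picture to check them.

**One disagreement:** the tilt worked out from the arm is 0.333 rad, just over the stated 0.33 limit for the tab. That is probably a slight slip of the gauge in the grip, so I went by the picture.

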